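# Seat the short spindle against the stop of the V-block

### The job

Two wooden tape-roll spindles lie in the grooves of the wooden V-block. Push the shorter one gently along its groove, away from you, until its end rests against the steel stop plate, ready to be marked. Keep it down in its groove all the way, and leave the longer spindle where it lies.

Things in the scene. Friction and masses are not known exactly. Their poses are not given: they have to be found in the camera images.
- short_dowel: the shorter spindle: plain round wooden dowel, 28 mm diameter, 110 mm long, about 0.08 kg, lying loose in one of the two grooves, 70 to 130 mm short of the stop plate. Origin: its centre, on its axis; x: along its axis, towards the stop plate (its end faces are at x = -55 and +55 mm). It may roll about x. It slides with a friction of about 1 N.
- long_dowel: the longer spindle: the same plain dowel, 28 mm diameter, 170 mm long, lying in the other groove; stays where it is. Origin: its centre, on its axis; x along its axis.
- stop_face (a point): point on the near face of the rigid steel stop plate (8 mm thick, rising 28 mm over the block's flat top), midway between the grooves, at the axis height of a dowel lying in a groove, 4.8 mm above the flat top. x: along the grooves into the plate, the direction to push (the face is x = 0); y: left across the grooves; z: up. Grooves at y = -35 and +35 mm.
- v_block: wooden V-block fixed to the table, 280 mm long, 150 wide, flat top 30 mm above the table, stop plate across its far end. Two 90-degree V-grooves, 30 mm wide and 15 deep, run its full length, open at the near end. A dowel in a groove stands 18.8 mm above the flat top. Origin: at table height, 130 mm before the plate's face, midway between the grooves; x along the grooves to the plate, y left.
There are look-alikes about, which are no part of the job. Leave any orange or yellow look-alike of the short_dowel alone.

How it is judged (in metres and radians):
At the end, for the whole second after the job is handed in: The shorter spindle rests in its groove (height of its centre within 5 mm, axis within 0.15 rad of the groove) with its end no more than 10 mm from the stop plate, released and at rest; the longer spindle is within 15 mm of where it lay (x of short_dowel in the frame of stop_face between -0.065 and -0.045 m and y of short_dowel in the frame of stop_face between -0.05 and 0.05 m and z of short_dowel in the frame of stop_face between -0.005 and 0.005 m and angle between the x axis of short_dowel and the x axis of stop_face, either way round below 0.15 rad and linear speed of short_dowel below 0.01 m/s and distance of long_dowel from where it was at the start of the episode below 0.015 m); the robot touches nothing.
It fails at once if the shorter spindle is lifted or tipped out of its groove (centre raised 15 mm or more) (z of short_dowel in the frame of stop_face above 0.015 m).
It fails at once if the shorter spindle is knocked along the groove (faster than 0.3 m/s) (linear speed of short_dowel above 0.3 m/s).
It fails at once if the shorter spindle is pushed hard (more than 40 N from the fingers) (contact force between the fingers and short_dowel above 40 N).
It fails at once if the longer spindle is moved by more than 15 mm (distance of long_dowel from where it was at the start of the episode above 0.015 m).
It also fails if it takes over 35 s, if anything falls off the work surface, if the arm or the gripper's body presses on something with over 40 N, if the wrist force passes 120 N, or if a joint passes its speed limit or range.

### The arm

A 6-joint arm with a two-finger parallel gripper is mounted at the origin on a cart in front of the work surface, level with it; the furniture and walls round the work are solid. World frame = base frame: x ahead of the robot, y to its left, z up, the work surface at z = 0. Lengths are in m, angles in degrees, forces in N, time in s.
With the tool pointing down it reaches from about 0.325 to 1 m from the base axis. Payload 5.1 kg.
Tool frame: the origin (TCP) lies midway between the tips of the shut fingers; the grasp point (between the pads) lies 19 mm behind it; z points along the fingers, y is the line along which they close (so a half turn about z gives the same grasp; the last joint's range is limited). The gripper opens to 85 mm and grips with 20 to 120 N. Pads are 22 mm wide; open, the fingers measure 114 mm over their backs; the gripper's body (76 mm by 85 mm) begins 54 mm behind the grasp point. The pads swing forward as they close: fully open they stand 13 mm farther back than shut.
Start: joints at [66.429, 7.093, 94.555, -0, 78.352, -4.733], TCP at [0.21, 0.615, 0.231] pointing down, gripper open.
Joint ranges: [-149.61, 149.61], [-58.7, 133.49], [1.44, 155.28], [-77.14, 257.14], [18.33, 153.61], [-166.67, 166.67]. Speed limits (degrees/s): [147.25, 147.25, 180, 180, 180, 180].

### API

Orientations are given as a 3x3 rotation matrix whose columns are the frame's x, y, z axes.
In Python, from station import read_state, vision, job, models gives the robot as it stands.
- The arm moves only by the shell command python3 -m pendant 'ROWS' [FORCE]. ROWS is text: rows parted by semicolons, each of 7 numbers parted by spaces: the shift along the tool's x, y, z normalised to -1 to 1, where 1 is 0.025 m, then the turn, a rotation vector about the tool's x, y, z normalised to -1 to 1, where 1 is 4 degrees, then the closure, from -1 (fully open) to 1 (shut). A call has 1 to 20 rows; each row shifts and turns the commanded pose from where the row before left it, along the tool's axes as they then stand; what a row does not reach is not made up. A row lasts 1/12 s, in which the tool goes at most 41.7 mm and 7.16 degrees, less where a joint would pass 70% of its speed; a pose out of reach is approached as far as the arm can. A call with a number of a shift or a turn outside -1 to 1 is refused whole. A call with a gripper value outside its range is refused whole. The fingers move at their own pace and stop on an object; FORCE is the grip in N (left out, the last holds). Time passes only in rows, so rows that do not move let the fingers close. It gives the time, the measured TCP pose, the force, the opening and the grip force at its end, in the units of the state.
- read_state(): the state, without advancing time (a new reading comes with each control period).
- vision.snapshot(name): name is "scene" or "top" or "wrist"; returns the picture (420x560x3 uint8, red, green, blue); there is no depth.
- vision.camera_model(name): a dict with "K" (3x3 intrinsics, pixels), "rvec" (rotation vector, rad) and "tvec" (3), from world to camera coordinates, as OpenCV has them. Camera axes: x right, y down, z forward; pixel columns grow to the right and rows downward; lengths in m; the calibration is good to about 2 mm. A picture is of the moment at which its call begins: read the wrist's pose just before it. camera_model takes no time and is no camera call; for the wrist camera it gives the pose at the moment of the call.
- job.finish_job(): hands the job in; it is judged then, once.
Trained networks look in the newest picture that a camera, given by its name, has taken for a name from the list of things; names that differ only in an ending like _2 or _b are one class to them, and where a whole thing is asked for, a point or a joint stands for the part that bears it (a point fixed in the world has none). Each returns a list of dicts, best first, with "conf" (0 to 1); they miss things now and then, are a little off and sometimes report something else, mostly with a low value. They report only what shows in the picture. A call takes as long as a camera call. They do not tell look-alikes from the thing itself.
- models.look_for(name, camera): "location" ([x, y, z] in m, in the coordinates of the camera as it stood for that picture, good to about 4 mm: the middle of the surface that is visible of it).
- models.spot_point(name, camera): "location" ([x, y, z] in m, in the coordinates of the camera as it stood for that picture, good to about 4 mm: a listed point, or the origin of a listed thing).
The state is a dict: "time_s": time; "q": joint angles; "dq": joint speeds; "effort": joint torques, N m; "ee_pos": TCP position; "tcp_rot": TCP orientation; "wrist_force": force on the tool from outside, world axes, zero at the start; "moment": the same for the moment, N m; "grip_width": finger opening in m; "grasp_force": force on a finger pad.
Only numpy, scipy, OpenCV 4.12 (cv2) and the standard library are available. Lean on these libraries where they do the work, as an engineer would, in place of code of your own. Each camera call takes 0.05 s, during which the arm holds its last target. There are 200 camera calls.

## Working session

There is one attempt and no reset: what is moved stays moved. The work goes in short steps, Python scripts to look and compute and a shell command to move; the robot and the scene stay as the last step left them, time stands still between calls to the robot, and variables do not carry over. Pictures are saved under pics/ and viewed, at most 10 in all, crops included, and the job is handed in when it is done.

```bash
mkdir -p pics; cat > h.py <<'E'
import numpy as np, cv2
from station import read_state, vision, job, models
def snap(n,f):
    im=vision.snapshot(n); cv2.imwrite('pics/'+f,im[:,:,::-1]); return im
def c2w(n,p):
    m=vision.camera_model(n); R=cv2.Rodrigues(np.array(m['rvec'],float))[0]
    return R.T@(np.array(p)-np.array(m['tvec']).ravel())
def pix(n,P):
    m=vision.camera_model(n); return cv2.projectPoints(np.array(P,float).reshape(-1,1,3),np.array(m['rvec'],float),np.array(m['tvec'],float),np.array(m['K'],float),None)[0][:,0]
def ray(n,uv,z):
    m=vision.camera_model(n); R=cv2.Rodrigues(np.array(m['rvec'],float))[0]
    C=-R.T@np.array(m['tvec']).ravel(); d=R.T@np.linalg.inv(m['K'])@[uv[0],uv[1],1]
    return C+d*(z-C[2])/d[2]
E
python3 - <<'E'
from h import *
np.set_printoptions(precision=4,suppress=True)
for n in ('top','scene'):
    snap(n,n+'1.png')
    for t in ('short_dowel','long_dowel','stop_face','v_block'):
        for r in models.spot_point(t,n):
            w=c2w(n,r['location']); print(n,t,round(r['conf'],2),w,pix(n,w)[0])
s=read_state();print(s['time_s'],s['tcp_rot'])
E
```

```text
top short_dowel 0.78 [0.404  0.2142 0.0158] [172.8287 291.614 ]
top short_dowel 0.74 [ 0.4798 -0.3326  0.0118] [401.2192 256.0206]
top short_dowel 0.7 [ 0.5664 -0.1232  0.0312] [313.2216 220.7581]
top short_dowel 0.64 [0.6485 0.202  0.013 ] [178.3497 190.0848]
top long_dowel 0.62 [ 0.5437 -0.0595  0.0294] [286.5734 230.8133]
top long_dowel 0.16 [ 0.7061 -0.0329  0.0374] [274.2428 163.0044]
top stop_face 0.71 [ 0.703  -0.0316  0.0373] [273.7396 164.2929]
top v_block 0.56 [ 0.5836 -0.0787 -0.0039] [294.1893 215.3017]
scene short_dowel 0.93 [ 0.5697 -0.128   0.039 ] [301.1014 215.6275]
scene short_dowel 0.88 [0.6515 0.1979 0.0132] [226.6644 170.9822]
scene short_dowel 0.67 [0.4015 0.2098 0.0111] [160.5727 210.2213]
scene short_dowel 0.65 [ 0.4816 -0.3327  0.015 ] [355.3906 276.8556]
scene long_dowel 0.62 [ 0.5385 -0.064   0.0371] [273.2753 213.3581]
scene stop_face 0.57 [ 0.7014 -0.0288  0.035 ] [298.2594 181.3473]
scene v_block 0.88 [ 0.5831 -0.0783  0.0002] [288.0648 218.2183]
0.5 [[-0.9465  0.3228 -0.0001]
 [ 0.3228  0.9465 -0.0001]
 [ 0.     -0.0001 -1.    ]]
```

View pics/top1.png

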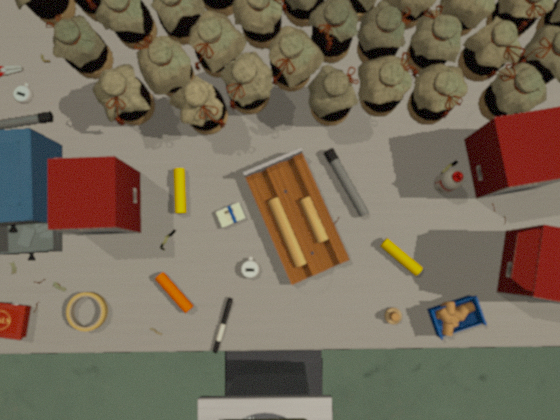

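View pics/scene1.png

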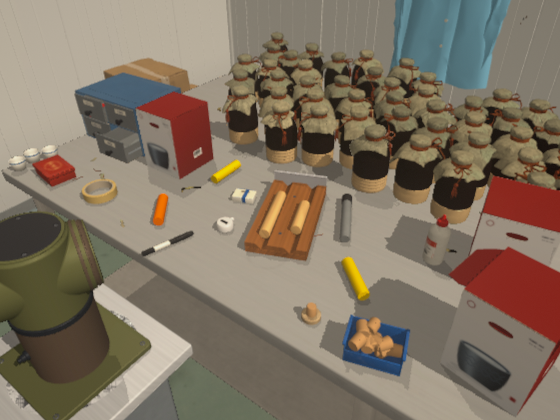

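Candidates in the top view are the pale spindle in the right groove (314,219), the yellow ones at (180,190) and (402,257), the orange one at (174,291), and the longer spindle in the left groove (287,230). By the description I choose (314,219): it is plain wood, shorter, and in a groove. Next I'll check it in a close crop with the model drawn over it.

```bash
python3 - <<'E'
from h import *
np.set_printoptions(precision=4,suppress=True)
im=cv2.imread('pics/top1.png')
sf=np.array([.702,-.0302]);vb=np.array([.5834,-.0785])
a=np.arctan2(*(sf-vb)[::-1]);print(np.degrees(a),np.linalg.norm(sf-vb))
S=(sf+vb+.13*np.array([np.cos(a),np.sin(a)]))/2
X=np.array([np.cos(a),np.sin(a)]);Y=np.array([-X[1],X[0]])
for n,p in dict(short=[.568,-.1256],long=[.541,-.0617]).items(): print(n,(p-S)@X,(p-S)@Y)
print('S',S)
k=5;o=np.array([225,140]);c=cv2.resize(im[140:295,225:365],None,fx=k,fy=k,interpolation=cv2.INTER_CUBIC)[:, :700]
c=cv2.resize(c,None,fx=.75,fy=.75)
def line(pts,col):
    q=pix('top',[[*(S+x*X+y*Y),z] for x,y,z in pts]);q=((q-o+.5)*k*.75).astype(int)
    cv2.polylines(c,[q],True,col,1)
line([(0,.075,.03),(0,-.075,.03),(-.27,-.075,.03),(-.27,.075,.03)],(0,255,0))
for y in(.035,-.035): line([(0,y,.035),(-.27,y,.035)],(255,0,0))
xs=-.16
line([(xs-.055,-.049,.035),(xs+.055,-.049,.035),(xs+.055,-.021,.035),(xs-.055,-.021,.035)],(255,255,0))
cv2.imwrite('pics/c1.png',c)
E
```

```text
22.158672622782813 0.12805799467428802
short -0.1610564393600473 -0.03781286761764536
long -0.16196095141565617 0.03155132961652764
S [ 0.7029 -0.0298]
```

View pics/c1.png

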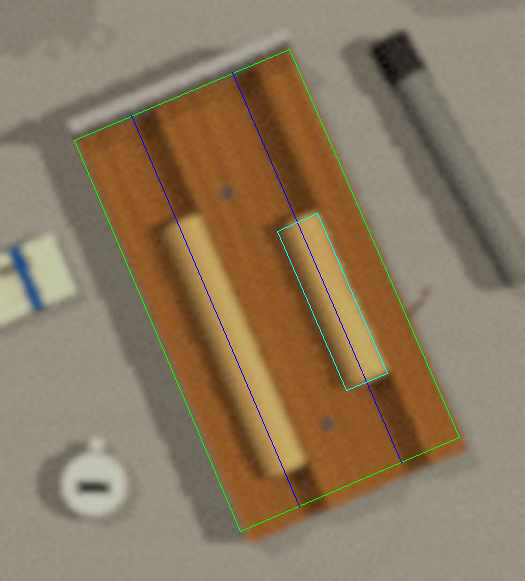

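The choice holds: the plain short spindle is in the right groove, about 106 mm from the stop, and no look-alike is in the block. The overlay matches within about 3 mm. I'll move over the groove behind its near end with the fingers shut.

```bash
python3 -m pendant '-.682 -.856 0 0 0 0 1;-.682 -.856 0 0 0 0 1;-.682 -.856 0 0 0 0 1;-.682 -.856 0 0 0 0 1;-.682 -.856 0 0 0 0 1;-.682 -.856 0 0 0 0 1;-.682 -.856 0 0 0 0 1;-.682 -.856 0 0 0 0 1;-.682 -.856 0 0 0 0 1;-.682 -.856 0 0 0 0 1;-.682 -.856 0 0 0 0 1;-.682 -.856 0 0 0 0 1;-.682 -.856 0 0 0 0 1;-.682 -.856 0 0 0 0 1;-.682 -.856 0 0 0 0 1;-.682 -.856 0 0 0 0 1;-.682 -.856 0 0 0 0 1;-.682 -.856 0 0 0 0 1;-.682 -.856 0 0 0 0 1;-.682 -.856 0 0 0 0 1' 20
python3 -m pendant '-.682 -.856 0 0 0 -1 1;0 0 0 0 0 -1 1;0 0 0 0 0 -1 1;0 0 0 0 0 -1 1;0 0 0 0 0 -1 1;0 0 0 0 0 -1 1;0 0 0 0 0 -1 1;0 0 0 0 0 -1 1;0 0 0 0 0 -1 1;0 0 0 0 0 -1 1;0 0 0 0 0 -.25 1;0 0 0 0 0 0 1'
python3 - <<'E'
from h import *
s=read_state();p=np.array(s['ee_pos']);R=np.array(s['tcp_rot']);print(p,R.round(3),s['grip_width'])
print((R.T@(np.array([.4873,-.158,.12])-p)/.025).round(3))
E
```

```text
time_s: 2.17
ee_pos: [0.3947, 0.0987, 0.2317]
tcp_rot: [[-0.946, 0.323, 0.001], [0.323, 0.946, 0.0], [-0.001, 0.0, -1.0]]
wrist_force: [0.6, -0.2, -0.0]
grip_width: -0.0001
grasp_force: 0.0
time_s: 3.17
ee_pos: [0.4037, 0.0742, 0.2315]
tcp_rot: [[-0.926, -0.376, 0.0], [-0.376, 0.926, 0.0], [-0.0, -0.0, -1.0]]
wrist_force: [0.7, 0.9, -0.3]
grip_width: -0.0001
grasp_force: 0.0
[0.40366863 0.07422281 0.23146787] [[-0.926 -0.376  0.   ]
 [-0.376  0.926  0.   ]
 [-0.    -0.    -1.   ]] -6.973700710251961e-05
[ 0.399 -9.864  4.46 ]
```

```bash
python3 -m pendant '.04 -.986 0 0 0 0 1;.04 -.986 0 0 0 0 1;.04 -.986 0 0 0 0 1;.04 -.986 0 0 0 0 1;.04 -.986 0 0 0 0 1;.04 -.986 0 0 0 0 1;.04 -.986 0 0 0 0 1;.04 -.986 0 0 0 0 1;.04 -.986 0 0 0 0 1;.04 -.986 0 0 0 0 1;0 0 .9 0 0 0 1;0 0 .9 0 0 0 1;0 0 .9 0 0 0 1;0 0 .9 0 0 0 1;0 0 .86 0 0 0 1;0 0 0 0 0 0 1;0 0 0 0 0 0 1'
python3 - <<'E'
from h import *
np.set_printoptions(precision=4,suppress=True)
s=read_state();p=np.array(s['ee_pos'])
im=snap('wrist','w1.png')
for t in ('short_dowel','long_dowel'):
    for r in models.spot_point(t,'wrist'):
        w=c2w('wrist',r['location']); print(t,round(r['conf'],2),w,pix('wrist',w)[0])
print(pix('wrist',[p]),pix('wrist',[[p[0],p[1],.037]]))
snap('scene','s2.png')
E
```

```text
time_s: 4.58
ee_pos: [0.4865, -0.1575, 0.1188]
tcp_rot: [[-0.926, -0.376, -0.003], [-0.376, 0.926, 0.001], [0.002, 0.002, -1.0]]
wrist_force: [0.6, 0.8, 1.6]
grip_width: -0.0
grasp_force: 0.0
short_dowel 0.65 [ 0.4787 -0.3354  0.02  ] [27.0833 92.1321]
[[280.1069 264.807 ]] [[279.8217 210.1957]]
```

View pics/w1.png

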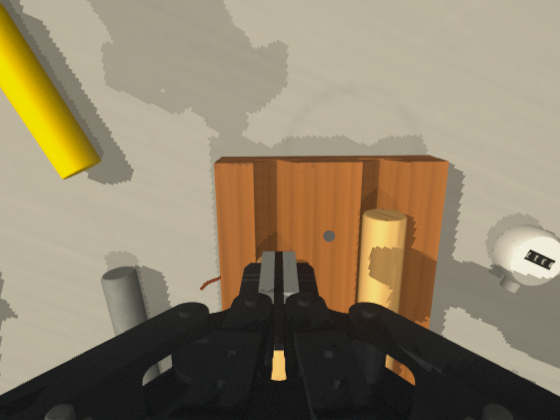

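The wrist view shows the shut fingers over the right-hand groove, with its middle at about column 276 and the TCP foot at (280,210). The block's near edge is at row 160, and the spindle lies ahead, glimpsed at (279,362).

```bash
python3 - <<'E'
from h import *
np.set_printoptions(precision=4,suppress=True)
S=np.array([.7029,-.0298]);X=np.array([.926,.377]);Y=np.array([-.377,.926])
for uv,z in (((276,161),.03),((217,161),.03),((446,161),.03),((384,212),.049)):
    w=ray('wrist',uv,z);d=w[:2]-S;print(uv,d@X,d@Y)
for uv in ((380,440),):pass
# near-end of short dowel in the top picture (crop px -> top px)
for c in ((366,382),(285,472)):
    w=ray('top',(c[0]/3.75+225-.5,c[1]/3.75+140-.5),.035);d=w[:2]-S;print('top',c,d@X,d@Y)
p=np.array(read_state()['ee_pos']);print(p,(p[:2]-S)@X,(p[:2]-S)@Y)
E
```

```text
(276, 161) -0.27964271472787794 -0.039204279646447196
(217, 161) -0.27961412269744823 -0.07746035415115625
(446, 161) -0.2797249654725647 0.07084703778409805
(384, 212) -0.25102546535976655 0.027846821198822057
top (366, 382) -0.21483540815823782 -0.034652310686275486
top (285, 472) -0.24665571363592112 0.03447670597853808
[ 0.4887 -0.1584  0.122 ] -0.2468387044222453 -0.038322549812605064
```

View pics/s2.png

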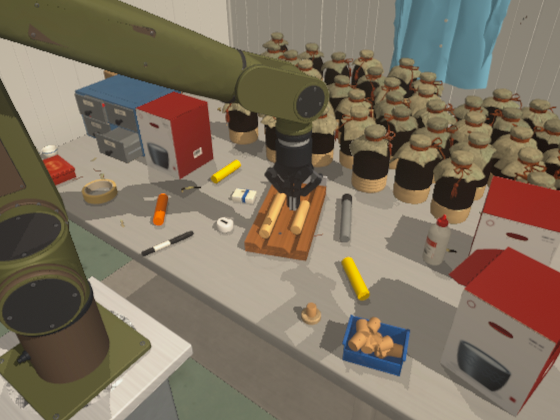

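Scene view: the gripper hangs upright over the right groove behind the spindle, clear of everything. The clearance is about 17 mm, so I'll descend to 7 mm above the flat top.

```bash
python3 -m pendant '0 0 .75 0 0 0 1;0 0 .75 0 0 0 1;0 0 .75 0 0 0 1;0 0 .6 0 0 0 1;0 0 .3 0 0 0 1;0 0 .1 0 0 0 1;0 0 0 0 0 0 1;0 0 0 0 0 0 1;0 0 0 0 0 0 1'
python3 - <<'E'
from h import *
s=read_state();print(s['ee_pos'],s['wrist_force'])
E
```

```text
time_s: 5.53
ee_pos: [0.4885, -0.1583, 0.0401]
tcp_rot: [[-0.926, -0.377, 0.002], [-0.377, 0.926, -0.001], [-0.002, -0.002, -1.0]]
wrist_force: [0.2, 0.1, 0.4]
grip_width: -0.0001
grasp_force: 0.0
[ 0.48848247 -0.15830086  0.04008857] [0.16871713 0.13098748 0.4014718 ]
```

```bash
python3 -m pendant '-.05 0 .1 0 0 0 1;-.1 0 0 0 0 0 1;-.1 0 0 0 0 0 1;-.1 0 0 0 0 0 1;-.1 0 0 0 0 0 1;-.1 0 0 0 0 0 1;-.1 0 0 0 0 0 1;-.1 0 0 0 0 0 1;-.1 0 0 0 0 0 1;-.15 0 0 0 0 0 1;-.2 0 0 0 0 0 1;-.2 0 0 0 0 0 1;-.2 0 0 0 0 0 1;-.2 0 0 0 0 0 1;-.2 0 0 0 0 0 1;-.2 0 0 0 0 0 1;-.2 0 0 0 0 0 1;-.1 0 0 0 0 0 1;0 0 0 0 0 0 1;0 0 0 0 0 0 1'
python3 - <<'E'
from h import *
s=read_state();print(s['ee_pos'],s['wrist_force'])
im=snap('top','t3.png');snap('scene','s3.png')
a=cv2.resize(cv2.imread('pics/t3.png')[140:290,225:365],None,fx=2.8,fy=2.8,interpolation=2)
b=cv2.resize(cv2.imread('pics/s3.png')[150:270,230:350],(392,420),interpolation=2)
cv2.imwrite('pics/c3.png',np.hstack([a,b]))
for n in('top','scene'):
  for r in models.spot_point('short_dowel',n):
    print(n,r['conf'],c2w(n,r['location']).round(4))
E
```

```text
time_s: 7.2
ee_pos: [0.5456, -0.1342, 0.0361]
tcp_rot: [[-0.926, -0.377, 0.0], [-0.377, 0.926, -0.0], [-0.0, -0.0, -1.0]]
wrist_force: [0.1, -0.6, -0.7]
grip_width: 0.0001
grasp_force: 0.0
[ 0.54559264 -0.13423093  0.03612578] [ 0.13600234 -0.59332715 -0.70774301]
top 0.91 [ 0.4797 -0.3315  0.0121]
top 0.68 [0.6482 0.1987 0.0131]
top 0.61 [0.4039 0.2106 0.0177]
top 0.52 [ 0.6057 -0.1105  0.0352]
scene 0.97 [ 0.4812 -0.3334  0.0168]
scene 0.64 [0.6523 0.1982 0.0126]
scene 0.59 [ 0.6103 -0.1101  0.0383]
scene 0.57 [0.4038 0.2083 0.0149]
```

View pics/c3.png

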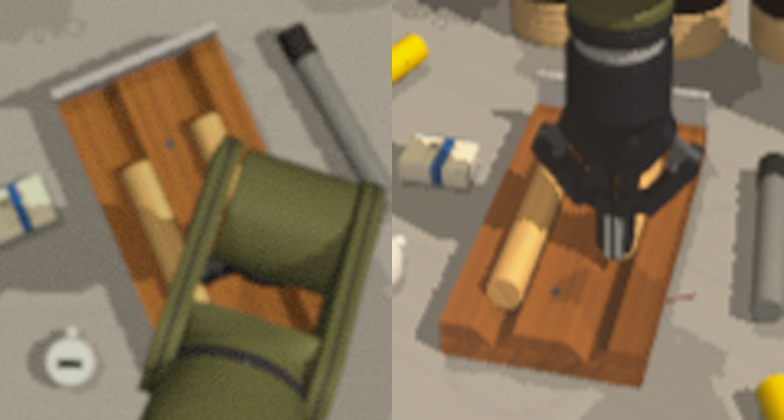

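The spindle is sliding in its groove: its far end is at crop (207,119) in the top view and it lies straight. About 60 mm remain.

```bash
python3 -m pendant '-.1 0 0 0 0 0 1;-.2 0 0 0 0 0 1;-.2 0 0 0 0 0 1;-.2 0 0 0 0 0 1;-.2 0 0 0 0 0 1;-.2 0 0 0 0 0 1;-.2 0 0 0 0 0 1;-.2 0 0 0 0 0 1;-.2 0 0 0 0 0 1;-.15 0 0 0 0 0 1;-.1 0 0 0 0 0 1;-.05 0 0 0 0 0 1;0 0 0 0 0 0 1;0 0 0 0 0 0 1'
python3 - <<'E'
from h import *
s=read_state();print(s['ee_pos'],s['wrist_force'])
snap('top','t4.png');snap('scene','s4.png')
a=cv2.resize(cv2.imread('pics/t4.png')[140:210,235:325],(520,404),interpolation=2)
cv2.imwrite('pics/c4.png',a)
for n in('top','scene'):
  for r in models.spot_point('short_dowel',n):
    print(n,r['conf'],c2w(n,r['location']).round(4))
E
```

```text
time_s: 8.57
ee_pos: [0.5917, -0.1154, 0.0361]
tcp_rot: [[-0.926, -0.377, 0.0], [-0.377, 0.926, -0.0], [-0.0, -0.0, -1.0]]
wrist_force: [-0.1, -0.4, 0.6]
grip_width: 0.0003
grasp_force: 0.0
[ 0.59173705 -0.11543701  0.0360971 ] [-0.08690555 -0.38509369  0.58527658]
top 0.79 [ 0.4802 -0.3346  0.0137]
top 0.62 [0.4054 0.2125 0.0153]
top 0.62 [0.6508 0.1999 0.013 ]
scene 0.92 [ 0.4826 -0.3347  0.0162]
scene 0.87 [0.6513 0.1972 0.0121]
scene 0.7 [0.4027 0.2071 0.0159]
scene 0.5 [ 0.6583 -0.0922  0.0411]
```

View pics/c4.png

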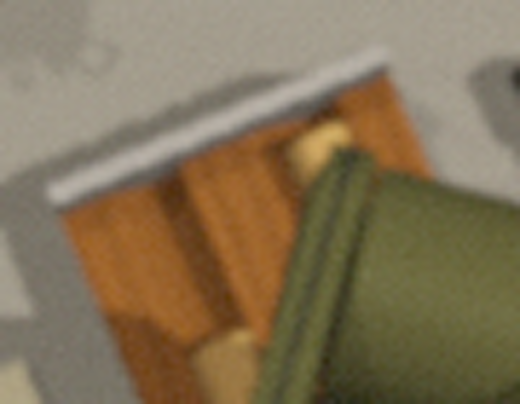

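The spindle's end is now about 9 mm from the plate (crop (318,128) against (310,108)). I'll creep, watching the force.

```bash
python3 -m pendant '-.04 0 0 0 0 0 1;-.04 0 0 0 0 0 1;-.04 0 0 0 0 0 1;-.04 0 0 0 0 0 1;-.04 0 0 0 0 0 1;-.04 0 0 0 0 0 1;0 0 0 0 0 0 1;0 0 0 0 0 0 1' | grep -E 'pos|force'
python3 -m pendant '-.04 0 0 0 0 0 1;-.02 0 0 0 0 0 1;0 0 0 0 0 0 1'| grep -E 'pos|force'
python3 - <<'E'
from h import *
snap('top','t5.png')
cv2.imwrite('pics/c5.png',cv2.resize(cv2.imread('pics/t5.png')[140:210,235:325],(520,404),interpolation=2))
E
```

```text
ee_pos: [0.5974, -0.1131, 0.0361]
wrist_force: [-0.1, -0.4, -0.3]
grasp_force: 0.0
ee_pos: [0.5986, -0.1125, 0.036]
wrist_force: [-0.3, -0.2, 0.4]
grasp_force: 0.3
```

View pics/c5.png

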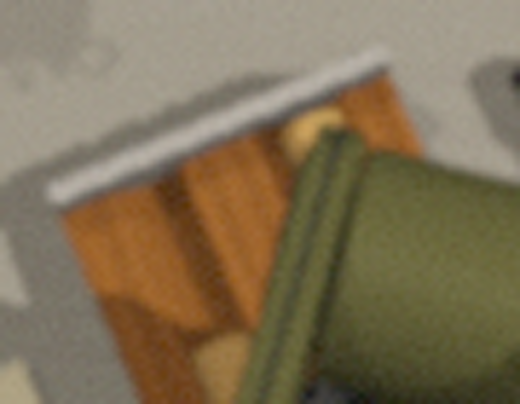

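The spindle's end is almost at the plate (crop (313,112)). A few more 1 mm steps until the force rises.

```bash
python3 -m pendant '-.02 0 0 0 0 0 1;-.02 0 0 0 0 0 1;0 0 0 0 0 0 1'| grep -E 'pos|force'
python3 -m pendant '-.02 0 0 0 0 0 1;-.02 0 0 0 0 0 1;0 0 0 0 0 0 1'| grep -E 'pos|force'
```

```text
ee_pos: [0.5995, -0.1121, 0.0361]
wrist_force: [-0.9, -0.9, 0.7]
grasp_force: 0.4
ee_pos: [0.6005, -0.1118, 0.036]
wrist_force: [-0.9, -0.2, -0.1]
grasp_force: 0.3
```

```bash
python3 -m pendant '-.02 0 0 0 0 0 1;-.02 0 0 0 0 0 1;0 0 0 0 0 0 1'| grep -E 'pos|force'
```

```text
ee_pos: [0.6014, -0.1114, 0.0361]
wrist_force: [-1.0, -0.1, -0.5]
grasp_force: 0.3
```

```bash
python3 -m pendant '-.02 0 0 0 0 0 1;-.02 0 0 0 0 0 1;0 0 0 0 0 0 1'| grep -E 'pos|force'
```

```text
ee_pos: [0.6023, -0.111, 0.0361]
wrist_force: [-0.5, -0.0, 0.7]
grasp_force: 0.3
```

```bash
python3 -m pendant '-.02 0 0 0 0 0 1;-.02 0 0 0 0 0 1;0 0 0 0 0 0 1'| grep -E 'pos|force'
```

```text
ee_pos: [0.6033, -0.1107, 0.0361]
wrist_force: [-1.2, 0.0, -0.1]
grasp_force: 0.3
```

```bash
python3 -m pendant '-.02 0 0 0 0 0 1;-.02 0 0 0 0 0 1;0 0 0 0 0 0 1'| grep -E 'pos|force'
```

```text
ee_pos: [0.6042, -0.1103, 0.0361]
wrist_force: [-1.4, -0.5, 0.2]
grasp_force: 0.3
```

```bash
python3 -m pendant '-.02 0 0 0 0 0 1;0 0 0 0 0 0 1'| grep -E 'pos|force'
```

```text
ee_pos: [0.6042, -0.1103, 0.0361]
wrist_force: [-3.4, -0.3, 1.6]
grasp_force: 1.5
```

The force rose to 3.4 N and the TCP stopped advancing, so the spindle is against the plate. I'll back off along the groove, then go up and clear.

```bash
python3 -m pendant '.05 0 0 0 0 0 1;.2 0 0 0 0 0 1;.4 0 0 0 0 0 1;.4 0 0 0 0 0 1;.2 0 0 0 0 0 1;0 0 -.5 0 0 0 1;0 0 -.8 0 0 0 1;0 0 -.8 0 0 0 1;0 0 -.8 0 0 0 1;0 0 -.8 0 0 0 1;.5 0 -.8 0 0 0 1;.9 0 0 0 0 0 1;.9 0 0 0 0 0 1;.9 0 0 0 0 0 1;.9 0 0 0 0 0 1;.5 0 0 0 0 0 1;0 0 0 0 0 0 1;0 0 0 0 0 0 1'
python3 - <<'E'
from h import *
snap('top','t6.png');snap('scene','s6.png')
a=cv2.resize(cv2.imread('pics/t6.png')[140:290,225:365],None,fx=2.8,fy=2.8,interpolation=2)
b=cv2.resize(cv2.imread('pics/s6.png')[150:270,230:350],(392,420),interpolation=2)
cv2.imwrite('pics/c6.png',np.hstack([a,b]))
S=np.array([.7029,-.0298]);X=np.array([.926,.377]);Y=np.array([-.377,.926])
for t in('short_dowel','long_dowel'):
 for n in('top','scene'):
  for r in models.spot_point(t,n):
    w=c2w(n,r['location'])
    if abs((w[:2]-S)@Y)<.08: print(t,n,round(r['conf'],2),w.round(4),(w[:2]-S)@X,(w[:2]-S)@Y)
E
```

```text
time_s: 12.9
ee_pos: [0.4694, -0.1656, 0.1495]
tcp_rot: [[-0.927, -0.376, 0.002], [-0.376, 0.927, -0.0], [-0.002, -0.001, -1.0]]
wrist_force: [0.1, -0.6, 0.8]
grip_width: 0.0002
grasp_force: 0.0
short_dowel top 0.65 [ 0.6641 -0.083   0.0359] -0.05595597337844489 -0.03464183613443493
short_dowel scene 0.82 [ 0.6672 -0.0896  0.0393] -0.05559816109592626 -0.04193318387752125
long_dowel top 0.92 [ 0.5436 -0.0601  0.0341] -0.15896499148666723 0.032008360778526555
long_dowel scene 0.64 [ 0.5403 -0.0681  0.0336] -0.16503554114267227 0.025884292695609053
```

View pics/c6.png

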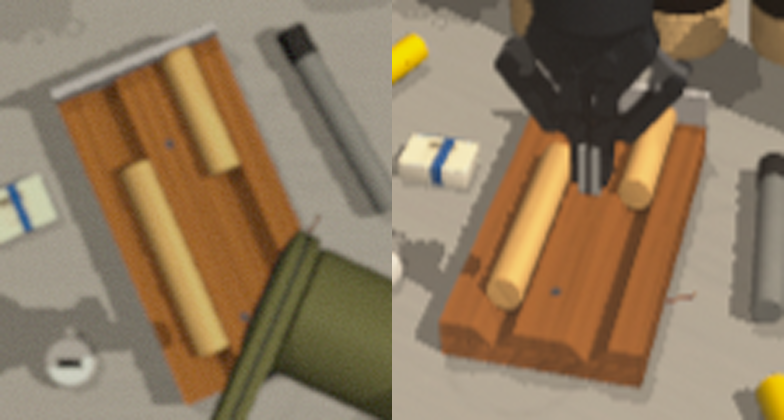

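The short spindle rests against the plate at crop (178,50), down in its groove. The long one has not moved, and the arm is clear of both.

```bash
python3 -c "
from station import job;print(job.finish_job())"
```

```text
the job is handed in; nothing more can be done
None
```

The short spindle was pushed along its groove until it met the stop plate (force rose to about 3 N), the long spindle still lies where it was, and the job was handed in at about 13 s with the arm clear; no verdict was returned.

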